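# Load the pantry airing rail with tiffin bails

## Task

Air the freshly washed tiffin bails: first, before moving anything else, turn the airing unit's red damper handle fully shut. With it shut, hang every bail standing on the shelf squarely astride the rail, one leg each side, and take the pan lid off the air intake and lay it knob up, about central, on the lazy susan; then turn the damper handle fully open and let go. Leave the tiffin tin, the stoneware jar and the spoon where they are.

Things in the scene. Friction and masses are not known exactly. Their poses are not given: they have to be found in the camera images.
- airer: Fixed airing unit: white metal box 120 mm deep (its x), 525 long (its y, -240 to +285), 40 high, outlet slots on top. Origin on the shelf; x to its back, y along the rail, z up. Two 14 mm posts at (0, -147) and (0, +147) mm carry the steel rail. Grey air intake grille, 100 mm, flush in the top at (0, +225) mm. Damper handle at the other end, over a 38 mm duct stub leaving along -y.
- rail_mid (a point): Middle of the rail: a round steel bar 14 mm thick along the airing unit's y, axis 165 mm above the shelf, 280 mm clear between the posts. This point is on the bar's axis; axes as the airing unit's.
- damper_axis (a point): On the vertical hinge axis of the damper handle, 65 mm above the shelf, at (0, -195) mm of the airing unit.
- damper_knob (a point): Point in the upright red knob at the end of the damper handle: a cylinder 22 mm in diameter standing on the handle's bar (20 mm wide, 8 mm thick), exposed from 64 to 112 mm above the shelf; this point is on its axis, 90 mm above the shelf, 70 mm from the hinge axis.
- damper (a joint): Angle of the damper handle, rad. 0 = shut stop: handle across the duct, pointing to the unit's front (-x, towards the robot). 1.571 = fully open stop: in line with the duct, pointing to the unit's -y. It turns anticlockwise seen from above to open. Friction 0.12 N m, about 2 N at the knob; it stays where it is left.
- susan: Fixed plastic lazy susan insert: white turntable 190 mm in diameter with a raised rim (inner diameter 180 mm, rim top 26 mm above the shelf); its deck, 18 mm above the shelf, spins freely about its middle. Origin on the shelf under its centre.
- susan_deck (a point): Centre of the turntable's deck surface, 18 mm above the shelf.
- pan_lid: Loose silver-grey aluminium pan lid, 116 mm in diameter, 140 g: flat underside, low dome up to 17 mm, and a black cylindrical knob 26 mm in diameter on top, from 17 to 52 mm above its underside. Origin at the centre of its underside, z up through the knob. It starts on the airing unit's intake grille.
- tiffin: Bystander: closed stainless tiffin tin, 117 mm in diameter, 108 mm high. Origin at the centre of its underside.
- stoneware: Bystander: brown glazed stoneware jar with a wooden lid, 114 mm in diameter, 140 mm high. Origin at the centre of its underside.
- spoon: Bystander: wooden spoon 220 mm long lying beyond the airing unit.
- bail_a: Tiffin carrier bail (may be absent), 220 g: steel loop like a little house open at both ends (y). Leg plates at x = +-30 mm, 54 wide (y), clear gap 56, 76 over the feet; 34 degree gable roof, ridge along y. On the ridge a black plastic grip 20 thick (x), 46 long (y), from 97 to 139 mm up. Origin on the ground between the feet, z up. It hangs with the rail along y under the roof; either way round.
- bail_a_crown (a point): Inside peak of the roof of bail_a, mid-width, 92.6 mm above its origin; when hung it rests about 8 mm above the rail's axis.
- bail_b: Tiffin carrier bail (may be absent), 220 g: steel loop like a little house open at both ends (y). Leg plates at x = +-30 mm, 54 wide (y), clear gap 56, 76 over the feet; 34 degree gable roof, ridge along y. On the ridge a black plastic grip 20 thick (x), 46 long (y), from 97 to 139 mm up. Origin on the ground between the feet, z up. It hangs with the rail along y under the roof; either way round.
- bail_b_crown (a point): Inside peak of the roof of bail_b, mid-width, 92.6 mm above its origin; when hung it rests about 8 mm above the rail's axis.
- bail_c: Tiffin carrier bail (may be absent), 220 g: steel loop like a little house open at both ends (y). Leg plates at x = +-30 mm, 54 wide (y), clear gap 56, 76 over the feet; 34 degree gable roof, ridge along y. On the ridge a black plastic grip 20 thick (x), 46 long (y), from 97 to 139 mm up. Origin on the ground between the feet, z up. It hangs with the rail along y under the roof; either way round.
- bail_c_crown (a point): Inside peak of the roof of bail_c, mid-width, 92.6 mm above its origin; when hung it rests about 8 mm above the rail's axis.
- bail_d: Tiffin carrier bail (may be absent), 220 g: steel loop like a little house open at both ends (y). Leg plates at x = +-30 mm, 54 wide (y), clear gap 56, 76 over the feet; 34 degree gable roof, ridge along y. On the ridge a black plastic grip 20 thick (x), 46 long (y), from 97 to 139 mm up. Origin on the ground between the feet, z up. It hangs with the rail along y under the roof; either way round.
- bail_d_crown (a point): Inside peak of the roof of bail_d, mid-width, 92.6 mm above its origin; when hung it rests about 8 mm above the rail's axis.
Things that resemble listed ones, but are neither listed nor needed, are in the scene too. What is shaped like the pan_lid but blue or brown is not meant.

How it is judged:
By the outcome, as a careful person would: the job done as asked, in the order asked, and still so for the second after the job is handed in, with the robot touching nothing.
Of bail_a, bail_b, bail_c, bail_d only 2 to 4 are there at a start; the rules pass over those that are not, and their reading is None.
At some moment in a run one of pan_lid, bail_a, bail_b, bail_c, bail_d may be knocked a few centimetres aside while the robot is not near it.
Once in a run the grip may slacken for a moment while it holds something.
It also fails if it takes over 210 s, if anything falls off the work surface, if the arm or the gripper's body presses on something with over 40 N, if the wrist force passes 120 N, or if a joint passes its speed limit or range.

## Robot

A 7-joint arm with a two-finger parallel gripper is mounted at the origin on the work surface. World frame = base frame: x ahead of the robot, y to its left, z up, the work surface at z = 0. Lengths are in m, angles in rad, forces in N, time in s.
With the tool pointing down it reaches from about 0.35 to 0.9 m from the base axis. Payload 8.1 kg.
Tool frame: the origin (TCP) lies at the very end of the fingers, on their centre line; the grasp point (between the pads) lies 19 mm behind it; z points along the fingers, y is the line along which they close (so a half turn about z gives the same grasp; the last joint's range is limited). The gripper opens to 85 mm and grips with 20 to 120 N. Pads are 22 mm wide; open, the fingers measure 114 mm over their backs; the gripper's body (76 mm by 85 mm) begins 54 mm behind the grasp point. The pads swing forward as they close: fully open they stand 13 mm farther back than shut.
Start: joints at [1.075, 0.434, 0.025, 1.573, -0.012, 1.134, -0.075], TCP at [0.239, -0.577, 0.195] pointing down, gripper open.
Joint ranges: [-2.62, 2.62], [-0.44, 2.09], [-1.27, 1.32], [0.08, 2.57], [-1.32, 4.46], [0.12, 2], [-2.74, 2.74]. Speed limits (rad/s): [2.22, 2.22, 3.01, 3.01, 3.14, 3.14, 3.14].

## Interface

Orientations are given as a unit quaternion [w, x, y, z].
In Python, from cell import manip gives the robot as it stands.
- The arm moves only by the tool drive_tool, never from a script. Its arguments are lists of equal length, an entry for each row: "grip": the closure, from 0 (fully open) to 1 (shut); "travel": the shift along the world's x, y, z in mm, a list of three; "roll": the turn about the world's z in rad. In form: {"grip": [grip, ...], "travel": [[tx, ty, tz], ...], "roll": [roll, ...]}. A call has 1 to 12 rows; each row is the pose to reach, as a shift and turn from the pose commanded when the call began; what a row does not reach only later rows make up. A row lasts 1/8 s, in which the tool goes at most 62.5 mm and 10.7 degrees, less where a joint would pass 70% of its speed; a pose out of reach is approached as far as the arm can. A call with a gripper value outside its range is refused whole. The fingers move at their own pace and stop on an object; "squeeze" is the grip in N (left out, the last holds). Time passes only in rows, so rows that repeat a pose let the fingers close. It gives the time, the measured TCP pose, the force, the opening and the grip force at its end, in the units of the state.
- manip.read_state(): the state, without advancing time (a new reading comes with each control period).
- manip.capture(name): name is "scene" or "top" or "wrist"; returns the picture (400x640x3 uint8, red, green, blue); there is no depth.
- manip.camera_info(name): a dict with "K" (3x3 intrinsics, pixels), "dist_coeffs" ([k1, k2, p1, p2, k3] as OpenCV has them; the pictures are not rectified), "R" (3x3) and "t" (3): a world point X has camera coordinates R X + t; the wrist camera has in their place "hand_eye" (4x4, takes a point from camera to tool coordinates, whose origin is the TCP and whose axes are the flange's). Camera axes: x right, y down, z forward; pixel columns grow to the right and rows downward; lengths in m; the calibration is good to about 2 mm. A picture is of the moment at which its call begins: read the wrist's pose just before it. camera_info takes no time and is no camera call.
- manip.job_done(): hands the job in; it is judged then, once.
Trained networks look in the newest picture that a camera, given by its name, has taken for a name from the list of things; names that differ only in an ending like _2 or _b are one class to them, and where a whole thing is asked for, a point or a joint stands for the part that bears it (a point fixed in the world has none). Each returns a list of dicts, best first, with "score" (0 to 1); they miss things now and then, are a little off and sometimes report something else, mostly with a low value. They report only what shows in the picture. A call takes as long as a camera call. They do not tell look-alikes from the thing itself.
- manip.cut_out(camera, target): "region" (400x640 bool, what is visible of it) and "point" ([column, row] in pixels, amid what is visible of it).
The state is a dict: "t": time; "joints": joint angles; "joint_vel": joint speeds; "effort": joint torques, N m; "position": TCP position; "tcp_rot": TCP orientation; "contact_force": force on the tool from outside, world axes, zero at the start; "torque": the same for the moment, N m; "gripper_width": finger opening in m; "grip_force": force on a finger pad.
Only numpy, scipy, OpenCV 4.12 (cv2) and the standard library are available. Lean on these libraries where they do the work, as an engineer would, in place of code of your own. Each camera call takes 0.05 s, during which the arm holds its last target. There are 200 camera calls.

## Working session

There is one attempt and no reset: what is moved stays moved. The work goes in short steps, Python scripts to look and compute and a tool call to move; the robot and the scene stay as the last step left them, time stands still between calls to the robot, and variables do not carry over. Pictures are saved under pics/ and viewed, at most 15 in all, crops included, and the job is handed in when it is done.

Besides the shell and the picture viewer there is one more tool, called as name(argument=value, ...) on one line, values as JSON. drive_tool: Moves the arm, as the interface text tells. Its arguments: {"type":"object","properties":{"grip":{"type":"array","items":{"type":"number"}},"travel":{"type":"array","items":{"type":"array","items":{"type":"number"}}},"roll":{"type":"array","items":{"type":"number"}},"squeeze":{"type":"number"}},"required":["grip","travel","roll"]}

```bash
mkdir -p pics; ls; cat > h.py <<'E'
import numpy as np, cv2
from cell import manip
def cap(n,f=None):
    im=manip.capture(n)
    if f: cv2.imwrite('pics/'+f,im[:,:,::-1])
    return im
def ray(cam,px):
    c=manip.camera_info(cam);K=np.array(c["K"]);d=np.array(c["dist_coeffs"])
    u=cv2.undistortPoints(np.array(px,float).reshape(-1,1,2),K,d).reshape(-1,2)
    v=np.c_[u,np.ones(len(u))]
    if cam=="wrist":
        s=manip.read_state();q=s["tcp_rot"]
        from scipy.spatial.transform import Rotation as R
        Rt=R.from_quat([q[1],q[2],q[3],q[0]]).as_matrix();H=np.array(c["hand_eye"])
        return s["position"]+Rt@H[:3,3], v@(Rt@H[:3,:3]).T
    R_=np.array(c["R"]);t=np.array(c["t"])
    return -R_.T@t, v@R_
def at_z(cam,px,z):
    o,v=ray(cam,px)
    return o+v*((z-o[2])/v[:,2])[:,None]
def proj(cam,P):
    c=manip.camera_info(cam);R_=np.array(c["R"]);t=np.array(c["t"])
    return cv2.projectPoints(np.array(P,float).reshape(-1,1,3),cv2.Rodrigues(R_)[0],t,np.array(c["K"]),np.array(c["dist_coeffs"]))[0].reshape(-1,2)
E
python3 - <<'E'
from h import *
print(manip.read_state())
for c in("scene","top"):
    cap(c,c+"0.png"); i=manip.camera_info(c); R=np.array(i["R"]); print(c,-R.T@i["t"],R[2])
    for n in ["airer","damper_knob","susan","pan_lid","bail_a","tiffin","stoneware","spoon"]:
        for d in manip.cut_out(c,n): print(n,round(d["score"],2),np.round(d["point"]),d["region"].sum(), at_z(c,[d["point"]],0.)[0].round(3))
E
```

```text
pics
{'t': 0.0, 'joints': array([ 1.07539737,  0.43522375,  0.02493398,  1.57412574, -0.01158052,
        1.13398674, -0.07512204]), 'joint_vel': array([ 0.00075474, -0.00101106, -0.00062571,  0.00115303,  0.00039526,
        0.00098448,  0.00017386]), 'effort': array([-2.57310567e-04, -6.70473075e+01,  1.02513526e+00, -3.16209304e+01,
        1.55605719e-02,  1.23537605e-02, -1.06825695e-05]), 'position': array([ 0.23897057, -0.57688613,  0.19371401]), 'tcp_rot': array([-7.66603241e-04,  9.80779957e-01,  1.95115442e-01, -2.27056126e-04]), 'contact_force': array([-0.03352577, -1.17672722,  0.4211066 ]), 'torque': array([-0.00995584, -0.0092809 ,  0.00733514]), 'grip_force': 0.0, 'gripper_width': 0.08535651154651441}
scene [ 1.7823609  -0.11197412  1.05652604] [-0.78008406  0.06678634 -0.62210002]
airer 0.78 [317. 224.] 4660 [ 0.599 -0.008  0.   ]
susan 0.56 [372. 180.] 1041 [0.333 0.239 0.   ]
pan_lid 0.97 [422. 190.] 444 [0.41  0.434 0.   ]
bail_a 0.9 [266. 181.] 483 [ 0.318 -0.202  0.   ]
bail_a 0.65 [286. 181.] 426 [ 0.324 -0.117  0.   ]
bail_a 0.62 [315. 182.] 455 [0.336 0.    0.
[... 201 characters left out ...]
   ]
top [ 0.27207678 -0.01902857  1.66879785] [ 2.01344302e-01 -3.43735794e-04 -9.79520471e-01]
airer 0.65 [322. 196.] 4996 [ 0.622 -0.028  0.   ]
damper_knob 0.45 [376. 190.] 211 [ 0.648 -0.218  0.   ]
susan 0.76 [247. 266.] 2642 [0.381 0.22  0.   ]
susan 0.6 [180. 195.] 1225 [0.619 0.465 0.   ]
pan_lid 0.91 [186. 257.] 920 [0.405 0.427 0.   ]
pan_lid 0.58 [250. 149.] 826 [0.79  0.226 0.   ]
pan_lid 0.52 [374. 256.] 387 [ 0.419 -0.208  0.   ]
bail_a 0.93 [377. 257.] 411 [ 0.416 -0.219  0.   ]
bail_a 0.72 [310. 254.] 374 [0.423 0.006 0.   ]
stoneware 0.62 [457. 222.] 1037 [ 0.54  -0.495  0.   ]
spoon 0.69 [295. 147.] 358 [0.798 0.068 0.   ]
spoon 0.22 [317. 195.] 4972 [ 0.626 -0.013  0.   ]
```

```bash
python3 - <<'E'
import cv2
a=cv2.imread('pics/top0.png')[100:330,130:510]; cv2.imwrite('pics/t1.png',cv2.resize(a,(798,483),interpolation=cv2.INTER_CUBIC))
a=cv2.imread('pics/scene0.png')[120:310,140:500]; cv2.imwrite('pics/s1.png',cv2.resize(a,(800,422),interpolation=cv2.INTER_CUBIC))
E
```

```text
(no output)
```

View pics/t1.png

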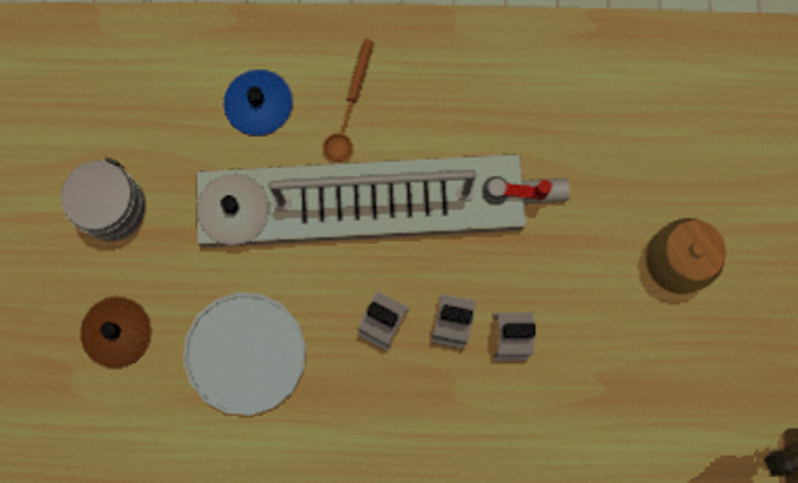

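View pics/s1.png

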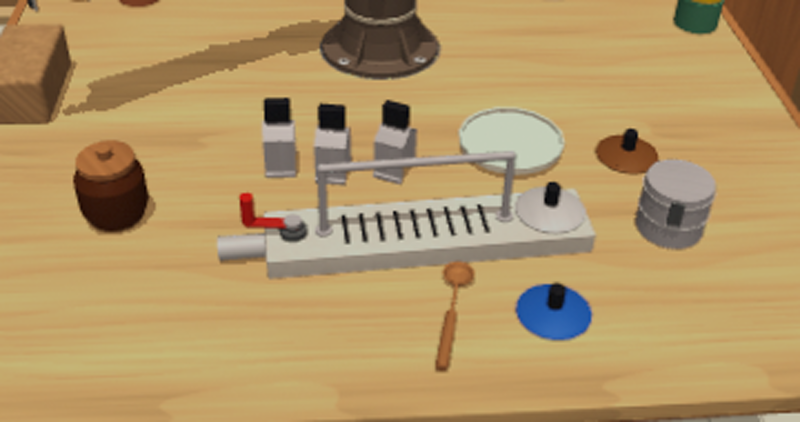

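The top crop shows three bails at about (383,317), (455,315) and (518,331), and the silver lid on the grille at (233,208). The red knob is at (543,188) with the handle pointing along -y, so the damper is open. The blue and brown lids are decoys. The scene crop agrees.

```bash
python3 - <<'E'
from h import *
from scipy.optimize import least_squares
def T(p,P): 
    c,s=np.cos(p[2]),np.sin(p[2]);P=np.array(P,float);return np.c_[p[0]+c*P[:,0]-s*P[:,1],p[1]+s*P[:,0]+c*P[:,1],P[:,2]]
M=np.array([[60,285,40],[60,-240,40],[-60,-240,40],[-60,285,40],[0,140,165],[0,-140,165]])/1000
px=np.array([[197,171],[519,155],[523,227],[199,242],[275,183],[472,175]])/2.1+[130,100]
ps=np.array([[592,232],[268,264]])/(800/360)+[140,120]
Ms=np.array([[60,285,40],[60,-240,40]])/1000
f=lambda p:np.r_[(proj("top",T(p,M))-px).ravel(),(proj("scene",T(p,Ms))-ps).ravel()]
r=least_squares(f,[.63,-.02,0]);print(r.x,np.degrees(r.x[2]),r.fun.round(1).tolist())
p=r.x
for n,q in dict(knob_open=[0,-.265,.09],hinge=[0,-.195,.065],knob_shut=[-.07,-.195,.09],rail=[0,0,.165],lid=[0,.225,.04],p1=[0,.147,.165],p2=[0,-.147,.165]).items(): print(n,T(p,[q])[0].round(4))
g=lambda l:np.array(l)/2.1+[130,100]
print("knob top",at_z("top",g([[543,187]]),.112))
print("grips",at_z("top",g([[382,315],[456,314],[519,330]]),.139).round(3))
print("lidknob",at_z("top",g([[230,204]]),.092).round(3),"susan",at_z("top",g([[245,353]]),.026))
E
```

```text
[0.62166911 0.01798082 0.06878771] 3.9412454904839818 [-0.7, -0.4, 0.5, -0.9, 1.4, -0.5, -1.1, 0.7, 1.2, 0.7, -2.8, -0.3, 0.8, 0.6, -2.4, -1.8]
knob_open [ 0.6399 -0.2464  0.09  ]
hinge [ 0.6351 -0.1766  0.065 ]
knob_shut [ 0.5652 -0.1814  0.09  ]
rail [0.6217 0.018  0.165 ]
lid [0.6062 0.2424 0.04  ]
p1 [0.6116 0.1646 0.165 ]
p2 [ 0.6318 -0.1287  0.165 ]
knob top [[ 0.62598145 -0.24349447  0.112     ]]
grips [[ 0.424  0.     0.139]
 [ 0.426 -0.109  0.139]
 [ 0.404 -0.202  0.139]]
lidknob [[0.596 0.239 0.092]] susan [[0.3711629  0.21581738 0.026     ]]
```

drive_tool(grip=[0, 0, 0, 0, 0, 0, 0, 0, 0, 0, 0, 0], travel=[[0, 0, 60], [0, 0, 120], [40, 40, 156], [80, 80, 156], [120, 120, 156], [160, 160, 156], [200, 200, 156], [240, 240, 156], [280, 280, 156], [320, 320, 156], [335, 345, 156], [335, 345, 156]], roll=[0, 0, 0.12, 0.25, 0.4, 0.55, 0.7, 0.85, 1.0, 1.15, 1.25, 1.25])

```text
t: 2.4
position: [0.5756, -0.2292, 0.3503]
tcp_rot: [-0.0, 0.679, 0.734, 0.001]
contact_force: [-0.2, -0.3, 0.2]
gripper_width: 0.0854
grip_force: 0.0
```

```bash
python3 - <<'E'
from h import *
s=manip.read_state();print(s["t"],s["position"],s["tcp_rot"],s["joints"])
cap("wrist","w1.png")
print(manip.camera_info("wrist"))
E
```

```text
2.4 [ 0.57557865 -0.22917656  0.35025805] [-4.69312330e-04  6.79082977e-01  7.34061049e-01  6.83385888e-04] [ 0.53555719  0.38010628 -0.36837466  1.29620376  0.1327905   1.48940518
  0.25828007]
{'K': array([[344.13476116,   0.        , 323.67110717],
       [  0.        , 344.13476116, 200.97586726],
       [  0.        ,   0.        ,   1.        ]]), 'dist_coeffs': array([-0.04657932,  0.        ,  0.        ,  0.        ,  0.        ]), 'hand_eye': array([[-1.39892814e-04, -9.54973170e-01, -2.96692138e-01,
         7.50725547e-02],
       [ 9.99999859e-01,  1.82483322e-05, -5.30244795e-04,
        -1.72649655e-04],
       [ 5.11783689e-04, -2.96692171e-01,  9.54973033e-01,
        -1.79808094e-01],
       [ 0.00000000e+00,  0.00000000e+00,  0.00000000e+00,
         1.00000000e+00]])}
```

View pics/w1.png

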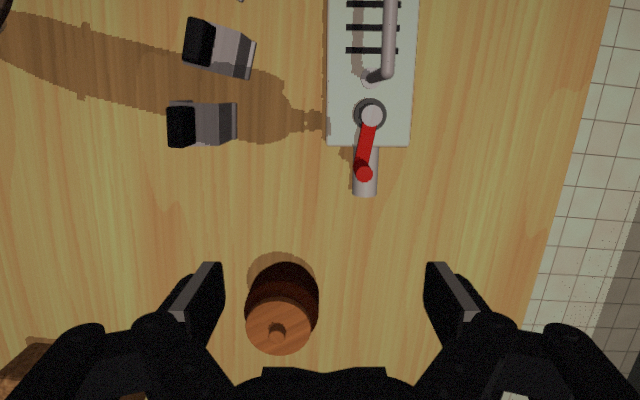

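The wrist view shows the knob top at (364,173), the hinge cap at (372,115) and the rail end at (387,74). Two bails are at upper left.

```bash
python3 - <<'E'
from h import *
im=cv2.imread('pics/w1.png'); hsv=cv2.cvtColor(im,cv2.COLOR_BGR2HSV)
red=((hsv[...,0]<6)|(hsv[...,0]>174))&(hsv[...,1]>190)&(hsv[...,2]>90)
ys,xs=np.nonzero(red[80:200,330:400]);print(xs.min()+330,xs.max()+330,ys.min()+80,ys.max()+80)
print("knob",at_z("wrist",[[364,173]],.112).round(4),"hinge",at_z("wrist",[[372,115]],.075).round(4))
print("corners",at_z("wrist",[[327,146],[409,146]],.04).round(4),"railend",at_z("wrist",[[388,75]],.165).round(4),"postbase",at_z("wrist",[[368,81]],.045).round(4),"duct end",at_z("wrist",[[364,192]],.03).round(4))
print("rail up",at_z("wrist",[[390,10]],.165).round(4))
E
```

```text
355 376 123 181
knob [[ 0.6254 -0.2462  0.112 ]] hinge [[ 0.6326 -0.1773  0.075 ]]
corners [[ 0.5785 -0.2265  0.04  ]
 [ 0.6951 -0.2177  0.04  ]] railend [[ 0.6318 -0.1328  0.165 ]] postbase [[ 0.6265 -0.1347  0.045 ]] duct end [[ 0.6397 -0.2929  0.03  ]]
rail up [[ 0.6265 -0.0734  0.165 ]]
```

drive_tool(grip=[0, 0, 0, 0, 0, 0, 0, 0.6, 1, 1, 1, 1], travel=[[50, -17, -60], [50, -17, -120], [50, -17, -170], [50, -17, -220], [50, -17, -260], [50, -17, -277], [50, -17, -277], [50, -17, -277], [50, -17, -277], [50, -17, -277], [50, -17, -277], [50, -17, -277]], roll=[-0.1, -0.2, -0.2, -0.2, -0.2, -0.2, -0.2, -0.2, -0.2, -0.2, -0.2, -0.2], squeeze=25)

```text
t: 3.95
position: [0.6254, -0.2497, 0.0752]
tcp_rot: [0.001, 0.751, 0.66, 0.001]
contact_force: [-1.3, 0.6, 10.2]
gripper_width: -0.0
grip_force: 5.2
```

```bash
python3 - <<'E'
from h import *
s=manip.read_state();print(s["t"],s["position"],s["contact_force"],s["gripper_width"])
c=np.array([.6345,-.1768]);p0=s["position"][:2]
v=p0-c;R=np.hypot(*v);a0=np.arctan2(v[1],v[0]);print(R,np.degrees(a0)%360)
for k in range(1,12):
    a=a0%(2*np.pi)-k*np.radians(7.5); print(k,np.degrees(a).round(1),((c+.070*np.array([np.cos(a),np.sin(a)])-p0)*1000).round())
E
```

```text
3.95 [ 0.62539601 -0.24973607  0.07524928] [-1.32124687  0.61429881 10.22739361] -2.5794140858968496e-05
0.07350206338841811 262.8850521321009
1 255.4 [-9.  5.]
2 247.9 [-17.   8.]
3 240.4 [-25.  12.]
4 232.9 [-33.  17.]
5 225.4 [-40.  23.]
6 217.9 [-46.  30.]
7 210.4 [-51.  38.]
8 202.9 [-55.  46.]
9 195.4 [-58.  54.]
10 187.9 [-60.  63.]
11 180.4 [-61.  72.]
```

```bash
python3 - <<'E'
from h import *
s=cap("scene")[170:270,180:340];cv2.imwrite('pics/s2.png',cv2.resize(s[:,:,::-1],(800,500),interpolation=cv2.INTER_CUBIC))
E
```

```text
(no output)
```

View pics/s2.png

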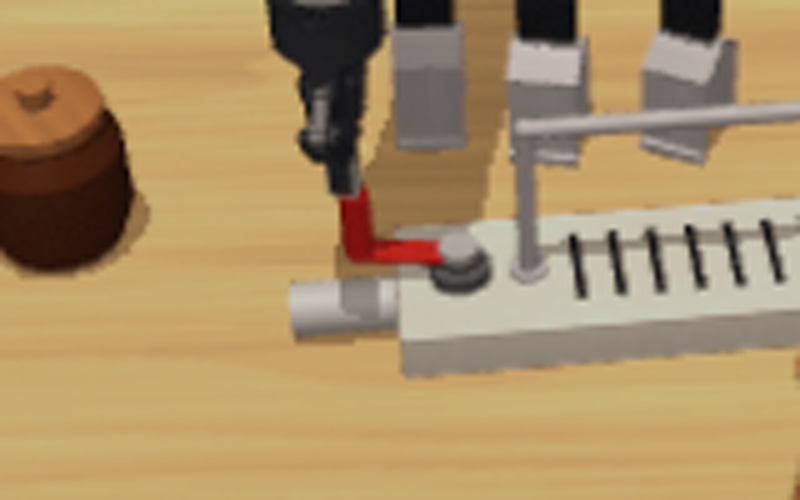

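```bash
python3 - <<'E'
from h import *
s=manip.read_state();print(s["t"],s["position"],s["contact_force"],s["gripper_width"],s["joint_vel"].round(3))
g=lambda P:((proj("scene",P)-[180,170])*5).round()
print(g([[.6254,-.2462,.112],[.6254,-.2462,.064],[.6254,-.2497,.0752],[.6345,-.1768,.07],s["position"]]))
E
```

```text
4.0 [ 0.62543755 -0.24974565  0.07531098] [-0.74473236  0.86284335  9.36132091] 0.00014000997807000082 [-0.    -0.001  0.001 -0.    -0.001 -0.001  0.001]
[[345. 187.]
 [351. 240.]
 [344. 228.]
 [450. 239.]
 [344. 228.]]
```

```bash
python3 - <<'E'
from h import *
w=cap("wrist");t=cap("top")[150:230,340:420]
print(manip.read_state()["gripper_width"])
a=np.zeros((400,800,3),np.uint8);a[:,:480]=w[:,80:560];a[:320,480:]=cv2.resize(t,(320,320),interpolation=cv2.INTER_CUBIC)
cv2.imwrite('pics/w2.png',a[:,:,::-1])
E
```

```text
-0.00046111835199054343
```

View pics/w2.png

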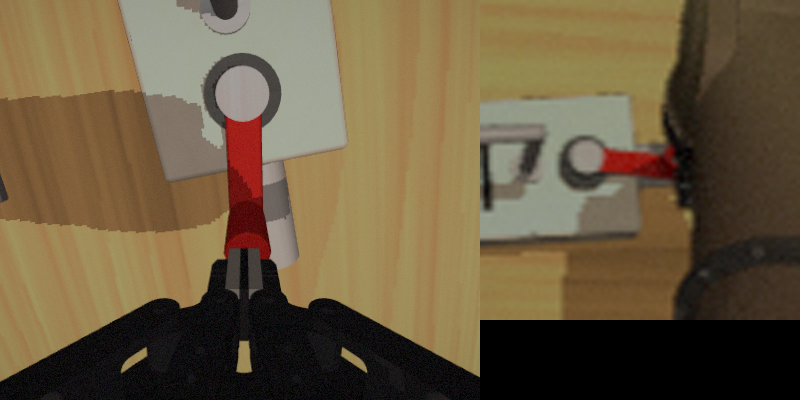

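```bash
cat >> h.py <<'E'
def projw(P,pos=None):
    from scipy.spatial.transform import Rotation as R
    c=manip.camera_info("wrist");s=manip.read_state();q=s["tcp_rot"];H=np.array(c["hand_eye"])
    Rt=R.from_quat([q[1],q[2],q[3],q[0]]).as_matrix();o=(s["position"] if pos is None else np.array(pos))+Rt@H[:3,3];Rc=(Rt@H[:3,:3]).T
    return cv2.projectPoints(np.array(P,float).reshape(-1,1,3),cv2.Rodrigues(Rc)[0],-Rc@o,np.array(c["K"]),np.array(c["dist_coeffs"]))[0].reshape(-1,2)
E
python3 - <<'E'
from h import *
P=[[.6345,-.1768,.075],[.6254,-.2462,.112],[.6254,-.2462,.064],[.5785,-.2265,.04],[.698,-.2173,.04],[.625,-.2497,.112],[.625,-.2497,.075]]
for dz in(0,.02,.037): print(dz,(projw(P,manip.read_state()["position"]+[0,0,dz])-[80,0]).round().tolist())
E
```

```text
0 [[243.0, 98.0], [243.0, 257.0], [243.0, 221.0], [167.0, 188.0], [351.0, 150.0], [243.0, 264.0], [243.0, 233.0]]
0.02 [[243.0, 97.0], [243.0, 240.0], [243.0, 210.0], [173.0, 181.0], [343.0, 146.0], [243.0, 246.0], [243.0, 221.0]]
0.037 [[243.0, 97.0], [243.0, 227.0], [243.0, 202.0], [178.0, 175.0], [336.0, 143.0], [243.0, 233.0], [243.0, 212.0]]
```

```bash
python3 - <<'E'
from h import *
w=cv2.imread('pics/w2.png')[190:310,180:310]
s=cap("scene")[170:240,220:290][:,:,::-1]
a=np.zeros((400,800,3),np.uint8);a[:,:400]=cv2.resize(w,(400,400),interpolation=cv2.INTER_NEAREST);a[:,400:]=cv2.resize(s,(400,400),interpolation=cv2.INTER_NEAREST)
cv2.imwrite('pics/w3.png',np.clip(a*1.6,0,255).astype(np.uint8))
E
```

```text
(no output)
```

View pics/w3.png

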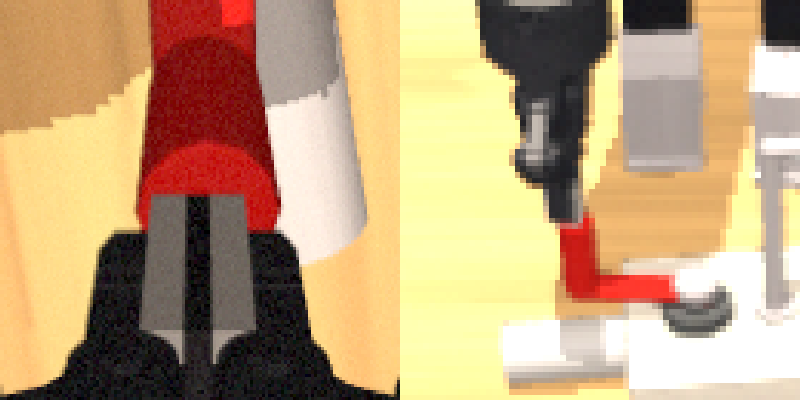

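The fingers are closed on top of the knob, at about (200,195) left and (565,215) right. The tips therefore really end about 37–43 mm behind the reported TCP, and the wrist-camera geometry says the same. I'll lift, reopen and go lower, watching the force.

drive_tool(grip=[0.5, 0, 0, 0, 0, 0, 0], travel=[[0, 0, 20], [0, 3, 20], [0, 3, 20], [0, 3, 0], [0, 3, -15], [0, 3, -28], [0, 3, -28]], roll=[0, 0, 0, 0, 0, 0, 0])

```text
t: 5.03
position: [0.623, -0.2461, 0.0436]
tcp_rot: [-0.001, 0.751, 0.66, -0.001]
contact_force: [1.0, -0.0, -0.3]
gripper_width: 0.0854
grip_force: 0.0
```

```bash
python3 - <<'E'
from h import *
w=cap("wrist")[150:400,120:520]; s=cap("scene")[170:240,220:290]
print(manip.read_state())
a=np.zeros((400,800,3),np.uint8);a[:250,:400]=w;a[:,400:]=cv2.resize(s,(400,400),interpolation=cv2.INTER_NEAREST)
cv2.imwrite('pics/w4.png',np.clip(a[:,:,::-1]*1.5,0,255).astype(np.uint8))
E
```

```text
{'t': 5.125, 'joints': array([ 0.48056615,  0.66908135, -0.29102222,  1.58392397,  0.22516185,
        0.9218735 , -0.01585622]), 'joint_vel': array([ 4.64545792e-04, -1.31519896e-02, -2.25840570e-03, -9.29020626e-03,
       -7.24024927e-05,  1.99693073e-03,  7.78596808e-04]), 'effort': array([ 3.60811141e-02, -7.72239304e+01, -5.14676213e+00, -2.65278500e+01,
        2.34916859e-02,  3.46647859e-03, -8.19289562e-03]), 'position': array([ 0.62428912, -0.24640688,  0.04539503]), 'tcp_rot': array([-8.45358055e-05,  7.50913163e-01,  6.60400949e-01, -1.51658655e-06]), 'contact_force': array([0.89527999, 0.03440795, 0.57907283]), 'torque': array([-0.01461174,  0.0088187 ,  0.0002099 ]), 'grip_force': 0.0, 'gripper_width': 0.085254977034072}
```

View pics/w4.png

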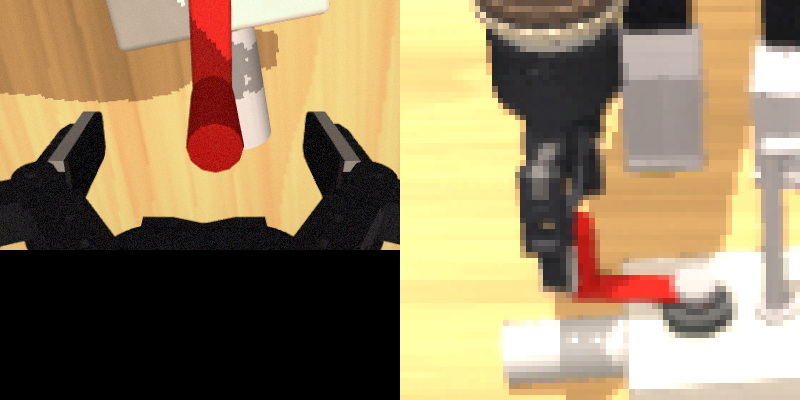

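drive_tool(grip=[0.5, 1, 1, 1, 1, 1], travel=[[0, 0, 0], [0, 0, 0], [0, 0, 0], [0, 0, 0], [0, 0, 0], [0, 0, 0]], roll=[0, 0, 0, 0, 0, 0])

```text
t: 5.88
position: [0.6246, -0.2467, 0.046]
tcp_rot: [0.0, 0.751, 0.66, 0.0]
contact_force: [-0.2, -0.6, 3.9]
gripper_width: 0.021
grip_force: 26.4
```

drive_tool(grip=[1, 1, 1, 1, 1, 1, 1, 1, 1, 1, 1], travel=[[-10, 2, 0], [-20, 6, 0], [-30, 11, 0], [-38, 18, 0], [-46, 25, 0], [-52, 34, 0], [-56, 44, 0], [-59, 54, 0], [-61, 65, 0], [-61, 70, 0], [-61, 70, 0]], roll=[-0.15, -0.3, -0.46, -0.61, -0.76, -0.91, -1.07, -1.22, -1.37, -1.4, -1.4])

```text
t: 7.25
position: [0.5617, -0.1792, 0.0459]
tcp_rot: [0.002, 1.0, 0.02, -0.001]
contact_force: [-4.5, -7.3, 7.9]
gripper_width: 0.0214
grip_force: 27.0
```

drive_tool(grip=[0.3, 0, 0, 0, 0, 0, 0, 0, 0, 0, 0, 0], travel=[[0, -2, 0], [0, -2, 0], [0, -2, 0], [0, -2, 40], [0, -2, 100], [0, -2, 160], [0, -2, 220], [-20, 0, 250], [-60, 20, 270], [-60, 20, 270], [-60, 20, 270], [-60, 20, 270]], roll=[0, 0, 0, 0, 0, 0, 0.15, 0.3, 0.45, 0.6, 0.7, 0.7])

```text
t: 8.75
position: [0.5031, -0.1562, 0.3155]
tcp_rot: [-0.0, 0.932, 0.363, 0.0]
contact_force: [0.6, -0.1, 0.6]
gripper_width: 0.0856
grip_force: 0.0
```

```bash
python3 - <<'E'
from h import *
s=manip.read_state();print(s["t"],s["position"],s["tcp_rot"],s["joints"].round(2))
w=cap("wrist"); t=cap("top")[190:290,280:440]
a=np.zeros((600,800,3),np.uint8);a[:400,:640]=w;a[400:,:320]=cv2.resize(t,(320,200))
a[400:600,330:650]=cap("scene")[130:230,200:360].repeat(2,0).repeat(2,1)
cv2.imwrite('pics/w5.png',np.clip(a[:,:,::-1]*1.3,0,255).astype(np.uint8))
for c in("wrist","top"):
    for d in manip.cut_out(c,"bail_a"): print(c,round(d["score"],2),np.round(d["point"]),d["region"].sum())
E
```

```text
8.75 [ 0.50308367 -0.15616973  0.31551433] [-8.28735542e-05  9.31897330e-01  3.62722150e-01  2.02973232e-05] [ 0.22  0.2  -0.03  1.61  0.01  1.33 -0.63]
wrist 0.88 [188. 115.] 3718
wrist 0.87 [260. 172.] 2940
wrist 0.76 [304. 234.] 2977
top 0.74 [314. 255.] 383
top 0.69 [345. 253.] 324
```

View pics/w5.png

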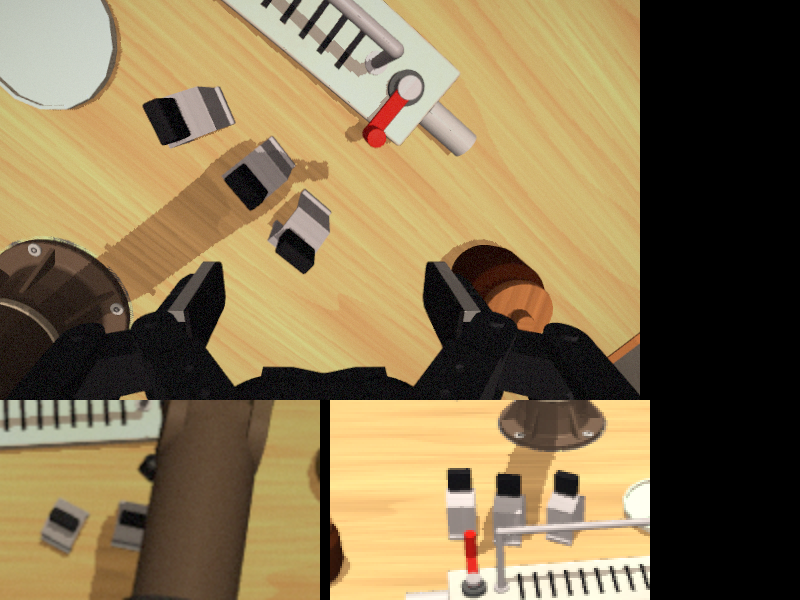

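The wrist view has the handle pointing squarely across the duct, knob (377,138) and hinge (406,86). The three grips are at about (167,121), (246,186) and (295,250).

```bash
cat >> h.py <<'E'
from scipy.optimize import minimize
def fit_bails(im,guess=None):
    out=[]
    for d in manip.cut_out("wrist","bail_a"):
        if d["score"]<.4: continue
        r=cv2.dilate(d["region"].astype(np.uint8),np.ones((5,5)))>0
        m=((im.max(2)<45)&r).astype(np.uint8)
        n,l,st,ce=cv2.connectedComponentsWithStats(m)
        if n<2: continue
        k=1+np.argmax(st[1:,4]); m=l==k
        p=at_z("wrist",[ce[k]],.125)[0]
        def sil(q):
            c,s=np.cos(q[2]),np.sin(q[2])
            B=[[q[0]+c*a-s*b,q[1]+s*a+c*b,z] for a in(-.01,.01) for b in(-.023,.023) for z in(.097,.139)]
            h=cv2.convexHull(projw(B).astype(np.float32)); M=np.zeros((400*4,640*4),np.uint8)
            cv2.fillConvexPoly(M,(h*4).round().astype(np.int32),1)
            return cv2.resize(M,(640,400),interpolation=cv2.INTER_AREA) if 0 else M[::4,::4]>0
        def cost(q):
            M=sil(q);return 1-(M&m).sum()/(M|m).sum()
        best=min((minimize(cost,[p[0],p[1],y],method="Nelder-Mead",options=dict(initial_simplex=[[p[0],p[1],y],[p[0]+.01,p[1],y],[p[0],p[1]+.01,y],[p[0],p[1],y+.3]],maxiter=120)) for y in(-1.2,-.6,0,.6,1.2)),key=lambda r:r.fun)
        out.append((best.x,best.fun,ce[k].round()))
    return out
E
python3 - <<'E'
from h import *
im=cap("wrist")
for x,f,c in fit_bails(im): print(x.round(4),np.degrees(x[2]).round(1),round(f,3),c)
k=at_z("wrist",[[377,138]],.112)[0];h=at_z("wrist",[[406,86]],.075)[0];v=k-h
print(k,h,np.hypot(*v[:2]),np.degrees(np.arctan2(v[1],v[0]))%360)
E
```

```text
[ 0.4277 -0.1087 -0.1546] -8.9 0.122 [246. 186.]
[ 0.4252  0.0006 -0.544 ] -31.2 0.124 [166. 120.]
[ 0.4038 -0.2016 -0.1096] -6.3 0.146 [295. 251.]
[ 0.56471249 -0.18055891  0.112     ] [ 0.63108009 -0.17002823  0.075     ] 0.06719787047230182 189.01607256568764
```

drive_tool(grip=[0, 0, 0, 0, 0, 0, 0, 0, 0, 0, 0, 0], travel=[[-25, -11, -20], [-50, -22, -40], [-75, -34, -60], [-99, -45, -80], [-99, -45, -110], [-99, -45, -150], [-99, -45, -190], [-99, -45, -220], [-99, -45, -240], [-99, -45, -249], [-99, -45, -249], [-99, -45, -249]], roll=[0.15, 0.3, 0.45, 0.6, 0.72, 0.72, 0.72, 0.72, 0.72, 0.72, 0.72, 0.72], squeeze=50)

```text
t: 10.6
position: [0.4049, -0.2016, 0.0673]
tcp_rot: [0.001, 0.744, 0.668, 0.0]
contact_force: [-0.1, 0.3, 0.6]
gripper_width: 0.0854
grip_force: 0.0
```

drive_tool(grip=[0.5, 1, 1, 1, 1, 1], travel=[[0, 0, 0], [0, 0, 0], [0, 0, 0], [0, 0, 0], [0, 0, 0], [0, 0, 0]], roll=[0, 0, 0, 0, 0, 0])

```text
t: 11.35
position: [0.4045, -0.2015, 0.0668]
tcp_rot: [0.0, 0.744, 0.668, 0.0]
contact_force: [-0.2, 0.9, 6.0]
gripper_width: 0.0193
grip_force: 57.4
```

drive_tool(grip=[1, 1, 1, 1, 1, 1, 1, 1, 1, 1, 1, 1], travel=[[0, 0, 30], [0, 0, 70], [0, 0, 120], [0, 0, 170], [20, 12, 205], [60, 36, 205], [100, 60, 205], [140, 85, 205], [175, 106, 205], [205, 124, 205], [223, 135, 205], [223, 135, 205]], roll=[0, 0, 0, 0, 0.05, 0.1, 0.15, 0.18, 0.18, 0.18, 0.18, 0.18])

```text
t: 12.85
position: [0.6275, -0.0649, 0.27]
tcp_rot: [-0.001, 0.68, 0.733, -0.0]
contact_force: [-0.9, -0.6, -1.2]
gripper_width: 0.0194
grip_force: 56.5
```

```bash
python3 - <<'E'
from h import *
s=manip.read_state();print(s["t"],s["position"],s["tcp_rot"],s["gripper_width"],s["contact_force"])
w=cap("wrist"); a=np.zeros((600,800,3),np.uint8);a[:400,:640]=w
a[300:600,400:800]=cv2.resize(cap("scene")[130:230,230:363],(400,300),interpolation=cv2.INTER_CUBIC)
cv2.imwrite('pics/w6.png',np.clip(a[:,:,::-1]*1.3,0,255).astype(np.uint8))
E
```

```text
12.85 [ 0.62747576 -0.06493508  0.27004923] [-1.05397423e-03  6.80453821e-01  7.32790106e-01 -3.83938450e-04] 0.01936692141868301 [-0.86415321 -0.6138568  -1.24124154]
```

View pics/w6.png

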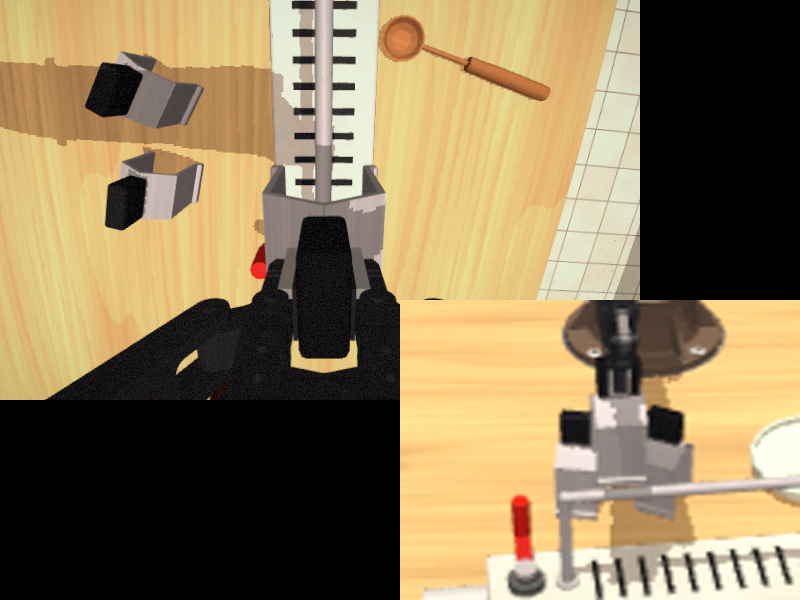

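The bail is held square, with its ridge over the rail (column 324 against rail column 323). Lowering it now.

drive_tool(grip=[1, 1, 1, 1, 1, 1, 1], travel=[[0, -1, -30], [0, -1, -60], [0, -1, -85], [0, -1, -105], [0, -1, -117], [0, -1, -122], [0, -1, -122]], roll=[0, 0, 0, 0, 0, 0, 0])

```text
t: 13.82
position: [0.6272, -0.0677, 0.1499]
tcp_rot: [0.0, 0.681, 0.732, 0.0]
contact_force: [-0.4, -0.9, -1.7]
gripper_width: 0.0195
grip_force: 56.5
```

drive_tool(grip=[1, 1, 0.6, 0.3, 0, 0, 0, 0, 0, 0, 0, 0], travel=[[0, 0, -3], [0, 0, -4], [0, 0, -3], [0, 0, -3], [0, 0, -3], [0, 0, -3], [0, 0, 20], [0, 0, 60], [-30, -5, 110], [-80, -15, 140], [-130, -30, 140], [-130, -30, 140]], roll=[0, 0, 0, 0, 0, 0, 0, 0, 0, -0.1, -0.2, -0.22])

```text
t: 15.32
position: [0.4943, -0.0991, 0.2904]
tcp_rot: [0.001, 0.759, 0.651, -0.0]
contact_force: [1.3, 0.3, -0.5]
gripper_width: 0.0856
grip_force: 0.0
```

```bash
python3 - <<'E'
from h import *
s=manip.read_state();print(s["t"],s["position"],s["tcp_rot"])
im=cap("wrist","w7.png")
for x,f,c in fit_bails(im): print(x.round(4),np.degrees(x[2]).round(1),round(f,3),c)
E
```

```text
15.325 [ 0.49431651 -0.0990926   0.29036673] [ 5.55485708e-04  7.58960643e-01  6.51136198e-01 -2.92269054e-04]Traceback (most recent call last):
  File "<stdin>", line 4, in <module>
  File "h.py", line 48, in fit_bails
    best=min((minimize(cost,[p[0],p[1],y],method="Nelder-Mead",options=dict(initial_simplex=[[p[0],p[1],y],[p[0]+.01,p[1],y],[p[0],p[1]+.01,y],[p[0],p[1],y+.3]],maxiter=120)) for y in(-1.2,-.6,0,.6,1.2)),key=lambda r:r.fun)
  File "h.py", line 48, in <genexpr>
    best=min((minimize(cost,[p[0],p[1],y],method="Nelder-Mead",options=dict(initial_simplex=[[p[0],p[1],y],[p[0]+.01,p[1],y],[p[0],p[1]+.01,y],[p[0],p[1],y+.3]],maxiter=120)) for y in(-1.2,-.6,0,.6,1.2)),key=lambda r:r.fun)
              ~~~~~~~~^^^^^^^^^^^^^^^^^^^^^^^^^^^^^^^^^^^^^^^^^^^^^^^^^^^^^^^^^^^^^^^^^^^^^^^^^^^^^^^^^^^^^^^^^^^^^^^^^^^^^^^^^^^^^^^^^^^^^^^^^^^^^^^^^^^^^^^^^^^^^^^^^^^^^^^^
    res = _minimize_neldermead(fun, x0, args, callback, bounds=bounds,
                               **options)
    fxcc = func(xcc)
    fx = function(np.copy(x), *(wrapper_args + args))
  File "h.py", line 47, in cost
    M=sil(q);return 1-(M&m).sum()/(M|m).sum()
  File "h.py", line 43, in sil
    h=cv2.convexHull(projw(B).astype(np.float32)); M=np.zeros((400*4,640*4),np.uint8)
                     ~~~~~^^^
  File "h.py", line 26, in projw
    c=manip.camera_info("wrist");s=manip.read_state();q=s["tcp_rot"];H=np.array(c["hand_eye"])
                                   ~~~~~~~~~~~~~~~~^^
ValueError: time passes only in moves, steps and waits
```

```bash
sed -i 's/s=manip.read_state();q=/s=RS();q=/' h.py; cat >> h.py <<'E'
_S=None
def RS():
    global _S
    if _S is None: _S=manip.read_state()
    return _S
E
python3 - <<'E'
from h import *
print(RS()["position"])
im=cap("wrist")
for x,f,c in fit_bails(im): print(x.round(4),np.degrees(x[2]).round(1),round(f,3),c)
c="scene";cap(c);print([(round(d["score"],2),d["point"].round() if hasattr(d["point"],"round") else d["point"]) for d in manip.cut_out(c,"bail_a")])
E
```

```text
[ 0.4973473  -0.09743175  0.28990763]
[ 0.6652 -0.0794  0.0517] 3.0 0.31 [483. 131.]
[ 0.427  -0.1081 -0.2664] -15.3 0.136 [259. 190.]
[4.2600e-01 1.4000e-03 2.6206e+00] 150.1 0.115 [235.  82.]
[(0.6, [288.7, 180.5])]
```

drive_tool(grip=[0, 0, 0, 0, 0, 0, 0, 0.5, 1, 1, 1, 1], travel=[[-40, -6, -30], [-70, -11, -70], [-70, -11, -120], [-70, -11, -170], [-70, -11, -205], [-70, -11, -223], [-70, -11, -223], [-70, -11, -223], [-70, -11, -223], [-70, -11, -223], [-70, -11, -223], [-70, -11, -223]], roll=[-0.05, -0.05, -0.05, -0.05, -0.05, -0.05, -0.05, -0.05, -0.05, -0.05, -0.05, -0.05])

```text
t: 17.12
position: [0.4275, -0.1084, 0.067]
tcp_rot: [0.0, 0.774, 0.634, 0.0]
contact_force: [-2.5, 0.9, 6.0]
gripper_width: 0.0195
grip_force: 50.9
```

drive_tool(grip=[1, 1, 1, 1, 1, 1, 1, 1, 1, 1, 1, 1], travel=[[0, 0, 30], [0, 0, 70], [0, 0, 120], [0, 0, 170], [20, 12, 205], [60, 38, 205], [100, 65, 205], [135, 88, 205], [165, 107, 205], [185, 120, 205], [194, 126, 205], [194, 126, 205]], roll=[0, 0, 0, 0, 0.05, 0.1, 0.15, 0.2, 0.25, 0.27, 0.27, 0.27])

```text
t: 18.62
position: [0.6209, 0.0176, 0.271]
tcp_rot: [-0.0, 0.681, 0.732, -0.0]
contact_force: [-0.5, 0.0, -2.4]
gripper_width: 0.0195
grip_force: 52.9
```

```bash
python3 - <<'E'
from h import *
s=RS();print(s["t"],s["position"],s["tcp_rot"],s["gripper_width"],s["contact_force"])
w=cap("wrist"); a=np.zeros((600,800,3),np.uint8);a[:400,:640]=w
a[300:600,400:800]=cv2.resize(cap("scene")[130:230,230:363],(400,300),interpolation=cv2.INTER_CUBIC)
cv2.imwrite('pics/w8.png',np.clip(a[:,:,::-1]*1.3,0,255).astype(np.uint8))
E
```

```text
18.625 [0.62089454 0.01759351 0.2709506 ] [-3.59117186e-04  6.81253683e-01  7.32047198e-01 -4.36201240e-04] 0.019537435068434292 [-0.54840689  0.04552722 -2.35593258]
```

View pics/w8.png

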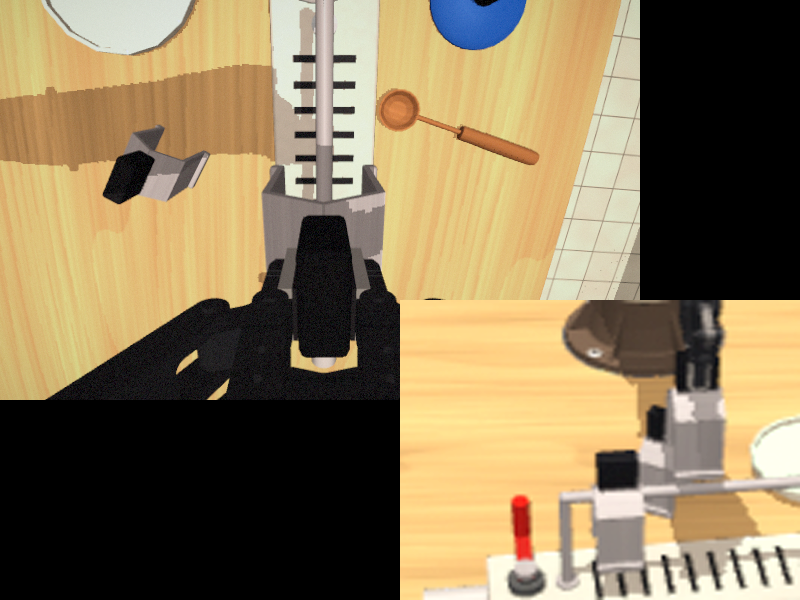

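The first bail hangs astride the rail at about (617,510) in the inset, and the second is centred over the rail. I'll lower and release it.

drive_tool(grip=[1, 1, 1, 1, 1, 1, 1, 1, 0.6, 0.3, 0, 0], travel=[[0, 0, -30], [0, 0, -60], [0, 0, -85], [0, 0, -105], [0, 0, -117], [0, 0, -123], [0, 0, -126], [0, 0, -127], [0, 0, -126], [0, 0, -126], [0, 0, -126], [0, 0, -126]], roll=[0, 0, 0, 0, 0, 0, 0, 0, 0, 0, 0, 0])

```text
t: 20.23
position: [0.6213, 0.0176, 0.1454]
tcp_rot: [-0.0, 0.681, 0.732, -0.0]
contact_force: [-0.4, -0.5, 0.9]
gripper_width: 0.0847
grip_force: 0.0
```

drive_tool(grip=[0, 0, 0, 0, 0, 0, 0, 0], travel=[[0, 0, 25], [0, 0, 70], [-30, 0, 120], [-80, -10, 143], [-130, -10, 143], [-130, -10, 143], [-130, -10, 143], [-130, -10, 143]], roll=[0, 0, 0, -0.12, -0.27, -0.42, -0.52, -0.52])

```text
t: 21.22
position: [0.4911, 0.0076, 0.2886]
tcp_rot: [0.0, 0.846, 0.533, 0.0]
contact_force: [0.1, 0.0, 0.1]
gripper_width: 0.0854
grip_force: 0.0
```

```bash
python3 - <<'E'
from h import *
s=RS();print(s["t"],s["position"],s["tcp_rot"])
im=cap("wrist","w9.png")
for x,f,c in fit_bails(im): print(x.round(4),np.degrees(x[2]).round(1),round(f,3),c)
E
```

```text
21.225 [0.4911217  0.0076327  0.28861442] [8.69828753e-05 8.46322068e-01 5.32671519e-01 5.65218069e-05]
[ 0.6572 -0.1078 -0.1349] -7.7 0.263 [511. 203.]
[0.6588 0.0023 0.0414] 2.4 0.333 [478. 107.]
[ 0.4261  0.002  -0.5416] -31.0 0.123 [270. 201.]
```

drive_tool(grip=[0, 0, 0, 0, 0, 0, 0, 0.5, 1, 1, 1, 1], travel=[[-35, -3, -30], [-65, -6, -70], [-65, -6, -120], [-65, -6, -170], [-65, -6, -204], [-65, -6, -222], [-65, -6, -222], [-65, -6, -222], [-65, -6, -222], [-65, -6, -222], [-65, -6, -222], [-65, -6, -222]], roll=[-0.08, -0.08, -0.08, -0.08, -0.08, -0.08, -0.08, -0.08, -0.08, -0.08, -0.08, -0.08])

```text
t: 22.82
position: [0.4267, 0.0017, 0.067]
tcp_rot: [0.0, 0.867, 0.498, 0.0]
contact_force: [-0.5, 0.1, 5.5]
gripper_width: 0.0193
grip_force: 53.6
```

drive_tool(grip=[1, 1, 1, 1, 1, 1, 1, 1, 1, 1, 1, 1], travel=[[0, 0, 30], [0, 0, 70], [0, 0, 120], [0, 0, 170], [20, 11, 205], [60, 32, 205], [100, 53, 205], [135, 72, 205], [165, 88, 205], [182, 97, 205], [189, 101, 205], [189, 101, 205]], roll=[0, 0, 0.05, 0.12, 0.2, 0.3, 0.4, 0.5, 0.6, 0.6, 0.6, 0.6])

```text
t: 24.32
position: [0.6148, 0.1025, 0.2709]
tcp_rot: [-0.0, 0.681, 0.732, -0.001]
contact_force: [0.0, 0.8, -1.6]
gripper_width: 0.0196
grip_force: 52.4
```

```bash
python3 - <<'E'
from h import *
s=RS();print(s["t"],s["position"],s["tcp_rot"],s["gripper_width"],s["contact_force"])
w=cap("wrist"); a=np.zeros((600,800,3),np.uint8);a[:400,:640]=w
a[300:600,400:800]=cv2.resize(cap("scene")[130:230,230:363],(400,300),interpolation=cv2.INTER_CUBIC)
cv2.imwrite('pics/w10.png',np.clip(a[:,:,::-1]*1.3,0,255).astype(np.uint8))
E
```

```text
24.325 [0.6148021  0.10249382 0.27089687] [-3.63592126e-04  6.81210821e-01  7.32087017e-01 -5.32944627e-04] 0.01957289686959721 [ 0.01444645  0.84949987 -1.61632417]
```

View pics/w10.png

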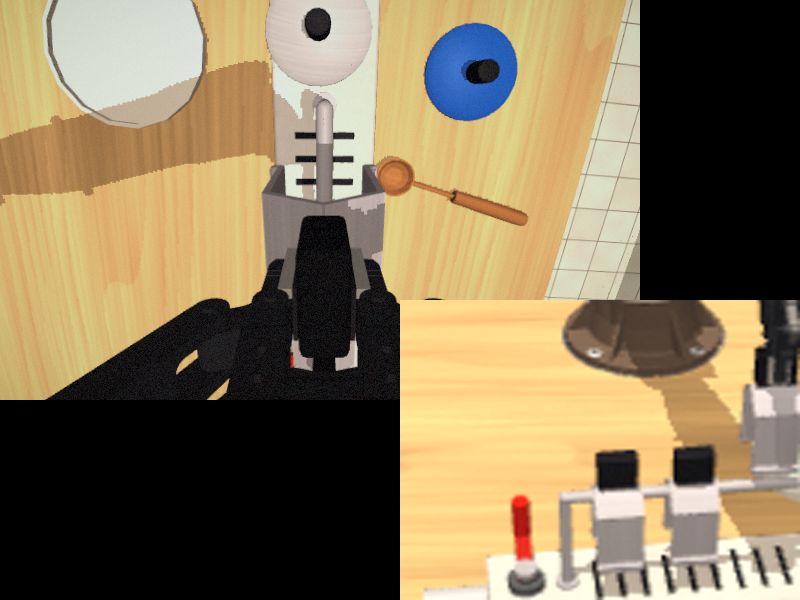

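Two bails now hang squarely at about (617,510) and (694,510) in the inset, and the third is centred over the rail. The lid knob top shows at (317,22) in the wrist view.

drive_tool(grip=[1, 1, 1, 1, 1, 1, 1, 1, 0.6, 0.3, 0, 0], travel=[[0, 0, -30], [0, 0, -60], [0, 0, -85], [0, 0, -105], [0, 0, -117], [0, 0, -123], [0, 0, -126], [0, 0, -127], [0, 0, -126], [0, 0, -126], [0, 0, -126], [0, 0, -126]], roll=[0, 0, 0, 0, 0, 0, 0, 0, 0, 0, 0, 0])

```text
t: 25.92
position: [0.6153, 0.1026, 0.1454]
tcp_rot: [-0.0, 0.681, 0.732, 0.0]
contact_force: [0.3, -0.5, -0.7]
gripper_width: 0.0849
grip_force: 0.0
```

drive_tool(grip=[0, 0, 0, 0, 0, 0, 0, 0], travel=[[0, 0, 25], [0, 0, 70], [0, 0, 130], [-20, 20, 150], [-40, 50, 150], [-40, 50, 150], [-40, 50, 150], [-40, 50, 150]], roll=[0, 0, 0, 0, 0, 0, 0, 0])

```text
t: 26.92
position: [0.5754, 0.1517, 0.295]
tcp_rot: [-0.0, 0.682, 0.732, -0.0]
contact_force: [1.2, 0.3, 0.5]
gripper_width: 0.0853
grip_force: 0.0
```

```bash
python3 - <<'E'
from h import *
s=RS();print(s["t"],s["position"],s["tcp_rot"])
im=cap("wrist","w11.png")
for n,z in(("pan_lid",.052),("susan",.026)):
  for d in manip.cut_out("wrist",n):
    m=d["region"]; ys,xs=np.nonzero(m); (cx,cy),ax,an=cv2.fitEllipse(cv2.convexHull(np.c_[xs,ys].astype(np.float32))) 
    print(n,round(d["score"],2),np.round(d["point"]),m.sum(),"ell",round(cx),round(cy),np.round(ax),at_z("wrist",[[cx,cy]],z).round(4))
a=np.zeros((400,800,3),np.uint8);a[:,:640]=im;a[200:,400:]=cv2.resize(cap("scene")[130:230,260:460],(400,200))
cv2.imwrite('pics/w12.png',np.clip(a[:,:,::-1]*1.3,0,255).astype(np.uint8))
E
```

```text
26.925 [0.57540799 0.1516661  0.29496762] [-1.68611835e-06  6.81679370e-01  7.31650887e-01 -4.64172268e-04]
pan_lid 0.9 [345.  80.] 7632 ell 348 79 [ 96. 101.] [[0.5969 0.2453 0.052 ]]
pan_lid 0.87 [485. 115.] 5912 ell 485 114 [82. 92.] [[0.765  0.2193 0.052 ]]
susan 0.61 [166.  85.] 18904 ell 167 86 [147. 165.] [[0.372  0.2245 0.026 ]]
susan 0.58 [360. 230.] 4571 ell 357 219 [ 73. 129.] [[0.627 0.065 0.026]]
```

View pics/w12.png

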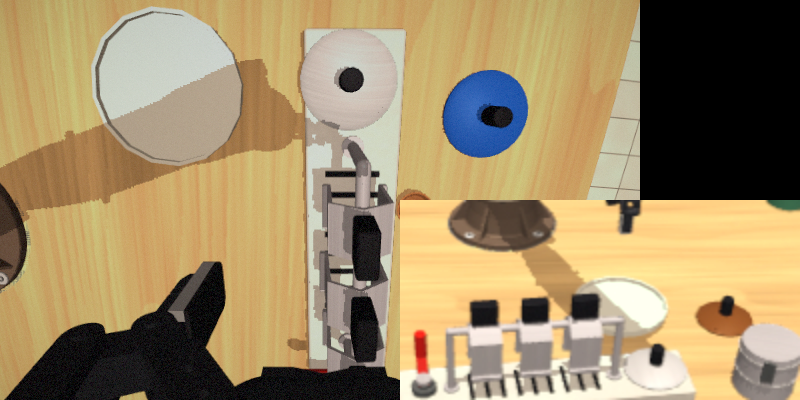

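All three bails hang squarely on the rail in the inset. In the wrist view the silver lid's knob top is at (351,79) and the susan is centred near (167,86).

```bash
python3 - <<'E'
from h import *
print(at_z("wrist",[[351,79]],.092),at_z("wrist",[[348,79]],.044),at_z("wrist",[[167,86]],.026))
w=cv2.imread('pics/w11.png');m=(w.max(2)<50)[55:105,325:380];ys,xs=np.nonzero(m);print(xs.min()+325,xs.max()+325,ys.min()+55,ys.max()+55)
for c in["top"]:
  cap(c)
  for n,z in(("susan",.026),("pan_lid",.05)):
    for d in manip.cut_out(c,n):
      ys,xs=np.nonzero(d["region"]);(cx,cy),ax,_=cv2.fitEllipse(cv2.convexHull(np.c_[xs,ys].astype(np.float32)));print(n,d["score"],ax,at_z(c,[[cx,cy]],z).round(4))
E
```

```text
[[0.59732118 0.24471633 0.092     ]] [[0.59719155 0.24668239 0.044     ]] [[0.37253793 0.22451553 0.026     ]]
339 362 68 91
susan 0.94 (49.66620635986328, 58.62685775756836) [[0.3653 0.2294 0.026 ]]
susan 0.43 (18.67791748046875, 35.125038146972656) [[0.6392 0.0187 0.026 ]]
susan 0.39 (45.36742401123047, 212.5131072998047) [[0.6138 0.0401 0.026 ]]
pan_lid 0.94 (34.638973236083984, 35.29569625854492) [[0.4001 0.4188 0.05  ]]
pan_lid 0.47 (10.178511619567871, 23.871137619018555) [[0.5829 0.2753 0.05  ]]
pan_lid 0.45 (37.416099548339844, 42.73711013793945) [[0.6096 0.451  0.05  ]]
```

drive_tool(grip=[0, 0, 0, 0, 0, 0, 0, 0.5, 1, 1, 1, 1], travel=[[10, 45, 0], [22, 93, -20], [22, 93, -75], [22, 93, -130], [22, 93, -185], [22, 93, -235], [22, 93, -266], [22, 93, -266], [22, 93, -266], [22, 93, -266], [22, 93, -266], [22, 93, -266]], roll=[0, 0, 0, 0, 0, 0, 0, 0, 0, 0, 0, 0])

```text
t: 28.78
position: [0.5984, 0.2462, 0.0316]
tcp_rot: [0.001, 0.681, 0.732, 0.002]
contact_force: [-0.8, -0.3, 5.5]
gripper_width: 0.0246
grip_force: 48.8
```

drive_tool(grip=[1, 1, 1, 1, 1, 1, 1, 1, 1, 1, 1, 1], travel=[[0, 0, 15], [0, 0, 45], [0, 0, 80], [-40, -4, 90], [-80, -8, 90], [-120, -12, 90], [-160, -16, 90], [-195, -20, 90], [-218, -23, 90], [-226, -24, 90], [-226, -24, 90], [-226, -24, 90]], roll=[0, 0, 0, 0, 0, 0, 0, 0, 0, 0, 0, 0])

```text
t: 30.28
position: [0.3724, 0.2219, 0.1198]
tcp_rot: [0.0, 0.681, 0.732, 0.001]
contact_force: [0.6, -0.7, -1.2]
gripper_width: 0.0243
grip_force: 49.6
```

```bash
python3 - <<'E'
from h import *
s=RS();print(s["t"],s["position"],s["gripper_width"],s["contact_force"])
w=cap("wrist"); a=np.zeros((600,800,3),np.uint8);a[:400,:640]=w
a[360:600,400:800]=cv2.resize(cap("scene")[130:230,300:466],(400,240),interpolation=cv2.INTER_CUBIC)
a[400:600,0:400]=cv2.resize(cap("top")[220:310,150:330],(400,200),interpolation=cv2.INTER_CUBIC)
cv2.imwrite('pics/w13.png',np.clip(a[:,:,::-1]*1.3,0,255).astype(np.uint8))
E
```

```text
30.275 [0.37239371 0.22188492 0.11984667] 0.024317248037920187 [ 0.59227182 -0.69087526 -1.24660706]
```

View pics/w13.png

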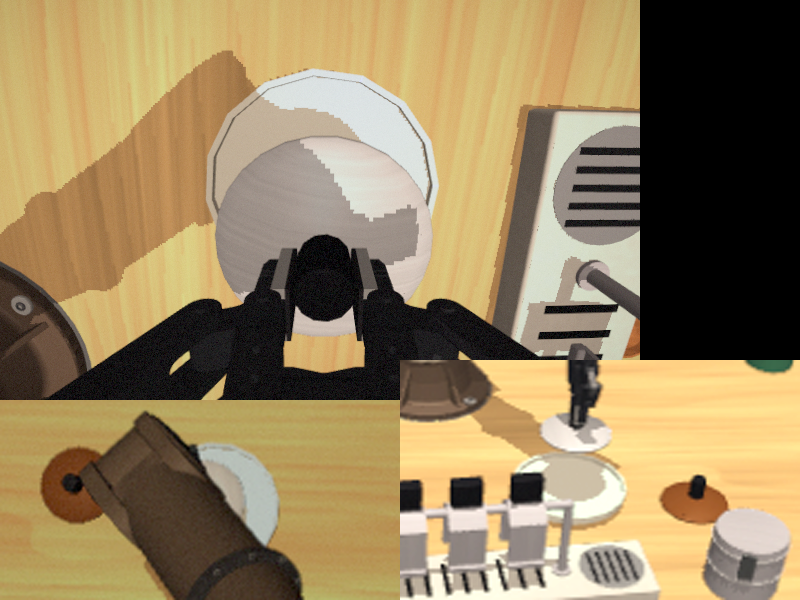

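The lid is held level over the susan. The susan's rim runs from column 207 to 438 with its far edge at row 70, and is centred on column 322.

```bash
python3 - <<'E'
from h import *
print(at_z("wrist",[[322,70],[207,190],[438,190]],.026).round(4)-[0,.095,0])
print(at_z("scene",[[370.2,183.4]],.022).round(4))
E
```

```text
[[0.3637 0.2191 0.026 ]
 [0.2752 0.1195 0.026 ]
 [0.4659 0.1331 0.026 ]]
[[0.3845 0.2215 0.022 ]]
```

drive_tool(grip=[1, 1, 1, 1, 1, 1, 1, 0.8, 0.6, 0.3, 0, 0], travel=[[-1, -2, -30], [-1, -2, -60], [-1, -2, -85], [-1, -2, -100], [-1, -2, -108], [-1, -2, -111], [-1, -2, -112], [-1, -2, -112], [-1, -2, -112], [-1, -2, -112], [-1, -2, -112], [-1, -2, -112]], roll=[0, 0, 0, 0, 0, 0, 0, 0, 0, 0, 0, 0])

```text
t: 31.92
position: [0.3703, 0.2196, 0.0075]
tcp_rot: [-0.0, 0.681, 0.732, 0.0]
contact_force: [-0.5, 0.6, 0.2]
gripper_width: 0.085
grip_force: 0.0
```

drive_tool(grip=[0, 0, 0, 0, 0, 0, 0, 0, 0, 0, 0, 0], travel=[[0, 0, 30], [0, 0, 80], [0, 0, 140], [0, 0, 200], [0, 0, 255], [15, -35, 290], [35, -75, 290], [55, -120, 290], [75, -165, 290], [95, -210, 290], [115, -255, 290], [135, -300, 290]], roll=[0, 0, 0, 0, 0, -0.14, -0.28, -0.42, -0.56, -0.7, -0.84, -0.98])

```text
t: 33.42
position: [0.5055, -0.0819, 0.2974]
tcp_rot: [0.0, 0.946, 0.323, -0.0]
contact_force: [0.9, 0.8, -0.4]
gripper_width: 0.0853
grip_force: 0.0
```

drive_tool(grip=[0, 0, 0, 0, 0, 0], travel=[[20, -40, 0], [40, -75, 0], [60, -100, 0], [60, -100, 0], [60, -100, 0], [60, -100, 0]], roll=[-0.14, -0.28, -0.42, -0.56, -0.62, -0.62])

```text
t: 34.17
position: [0.5651, -0.1803, 0.2971]
tcp_rot: [-0.0, 1.0, 0.022, -0.0]
contact_force: [0.6, 0.3, 0.3]
gripper_width: 0.0855
grip_force: 0.0
```

```bash
python3 - <<'E'
from h import *
s=RS();print(s["t"],s["position"],s["tcp_rot"],s["joints"].round(2))
w=cap("wrist"); a=np.zeros((600,800,3),np.uint8);a[:400,:640]=w
sc=cap("scene");tp=cap("top")
a[360:600,400:800]=cv2.resize(sc[130:250,240:440],(400,240),interpolation=cv2.INTER_CUBIC)
a[400:600,0:400]=cv2.resize(tp[170:310,150:430],(400,200),interpolation=cv2.INTER_CUBIC)
cv2.imwrite('pics/w14.png',np.clip(a[:,:,::-1]*1.3,0,255).astype(np.uint8))
hsv=cv2.cvtColor(w,cv2.COLOR_RGB2HSV);r=((hsv[...,0]<6)|(hsv[...,0]>174))&(hsv[...,1]>190)&(hsv[...,2]>80)
ys,xs=np.nonzero(r);print("red",xs.min(),xs.max(),ys.min(),ys.max())
print("pred knob",projw([[.565,-.1815,.112],[.565,-.1815,.064],[.6345,-.1768,.075]]).round())
E
```

```text
34.175 [ 0.56510434 -0.18030778  0.29711919] [-3.80546814e-05  9.99765078e-01  2.16710913e-02 -3.88275805e-04] [ 0.12  0.32  0.13  1.5  -0.04  1.33 -1.27]
red 313 332 111 176
pred knob [[324. 167.]
 [324. 159.]
 [323. 100.]]
```

View pics/w14.png

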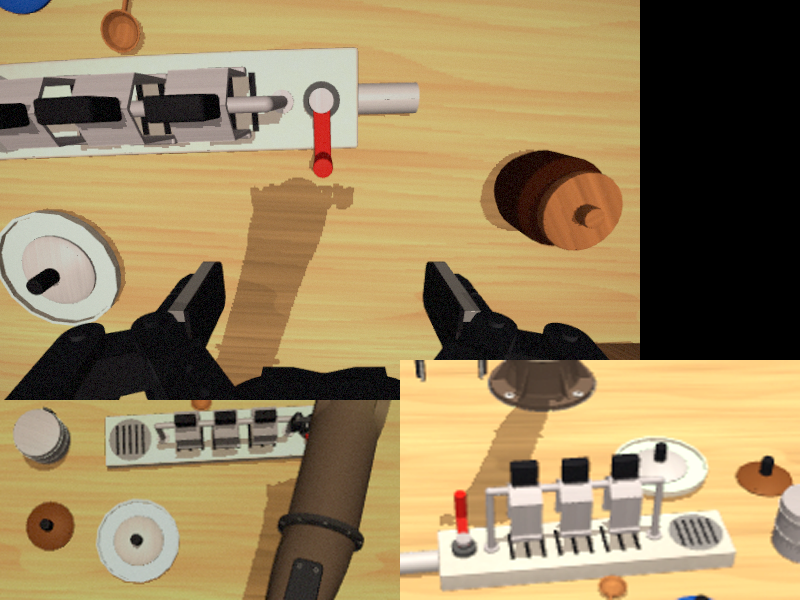

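The wrist view shows the damper still shut, knob (323,168), as predicted. The lid lies knob up and central on the susan, and all three bails are hung. Next I grip the knob.

drive_tool(grip=[0, 0, 0, 0, 0, 0, 0, 0.5, 1, 1, 1, 1], travel=[[0, -1, -55], [0, -1, -105], [0, -1, -155], [0, -1, -205], [0, -1, -240], [0, -1, -251], [0, -1, -251], [0, -1, -251], [0, -1, -251], [0, -1, -251], [0, -1, -251], [0, -1, -251]], roll=[0, 0, 0, 0, 0, 0, 0, 0, 0, 0, 0, 0], squeeze=25)

```text
t: 35.83
position: [0.5655, -0.1813, 0.0471]
tcp_rot: [0.0, 1.0, 0.021, 0.0]
contact_force: [-1.4, 1.3, 6.2]
gripper_width: 0.0209
grip_force: 26.2
```

drive_tool(grip=[1, 1, 1, 1, 1, 1, 1, 1, 1, 1, 1, 1], travel=[[1, -10, 0], [4, -20, 0], [8, -29, 0], [14, -37, 0], [20, -45, 0], [28, -51, 0], [36, -57, 0], [45, -61, 0], [55, -64, 0], [65, -65, 0], [75, -65, 0], [80, -65, 0]], roll=[0.14, 0.29, 0.43, 0.57, 0.72, 0.86, 1.0, 1.15, 1.29, 1.43, 1.57, 1.6])

```text
t: 37.33
position: [0.6394, -0.2433, 0.0463]
tcp_rot: [-0.006, 0.68, 0.733, -0.003]
contact_force: [-34.2, 13.1, 29.4]
gripper_width: 0.0207
grip_force: 30.7
```

drive_tool(grip=[1, 1, 1], travel=[[0, 0, 0], [2, 0, 0], [2, 0, 0]], roll=[0, 0, 0])

```text
t: 37.7
position: [0.6392, -0.2433, 0.0463]
tcp_rot: [-0.007, 0.681, 0.732, -0.004]
contact_force: [-31.8, 11.9, 27.6]
gripper_width: 0.0209
grip_force: 30.5
```

drive_tool(grip=[1, 0.7, 0.4, 0, 0, 0, 0, 0, 0, 0, 0, 0], travel=[[-5, 0, 0], [-7, 0, 0], [-7, 0, 0], [-7, 0, 0], [-7, 0, 0], [-7, 0, 30], [-7, 0, 80], [-7, 0, 140], [-7, 0, 200], [-40, -20, 250], [-80, -40, 250], [-80, -40, 250]], roll=[0, 0, 0, 0, 0, 0, 0, 0, 0, 0, 0, 0])

```text
t: 39.2
position: [0.5647, -0.2898, 0.2978]
tcp_rot: [0.001, 0.683, 0.73, -0.001]
contact_force: [0.1, 0.1, -0.3]
gripper_width: 0.085
grip_force: 0.0
```

```bash
python3 - <<'E'
from h import *
s=RS();print(s["t"],s["position"],s["tcp_rot"],s["contact_force"])
w=cap("wrist"); a=np.zeros((600,800,3),np.uint8);a[:400,:640]=w
sc=cap("scene")
a[360:600,400:800]=cv2.resize(sc[130:250,230:430],(400,240),interpolation=cv2.INTER_CUBIC)
cv2.imwrite('pics/w15.png',np.clip(a[:,:,::-1]*1.3,0,255).astype(np.uint8))
hsv=cv2.cvtColor(w,cv2.COLOR_RGB2HSV);r=((hsv[...,0]<6)|(hsv[...,0]>174))&(hsv[...,1]>190)&(hsv[...,2]>80)
ys,xs=np.nonzero(r);print("red",xs.min(),xs.max(),ys.min(),ys.max())
for n in("open",0),("-5deg",np.radians(-5)),("-10deg",np.radians(-10)):
    A=np.radians(273.94)+n[1];print(n[0],projw([[.6345+.07*np.cos(A),-.1768+.07*np.sin(A),.112],[.6345,-.1768,.075]]).round(1).tolist())
E
```

```text
39.2 [ 0.56468985 -0.28975502  0.29778423] [ 0.00107438  0.68311277  0.73031151 -0.00094234] [ 0.08911161  0.11191105 -0.27378935]
red 382 406 73 138
open [[397.7, 130.9], [394.3, 63.0]]
-5deg [[391.9, 130.6], [394.3, 63.0]]
-10deg [[386.2, 129.8], [394.3, 63.0]]
```

View pics/w15.png

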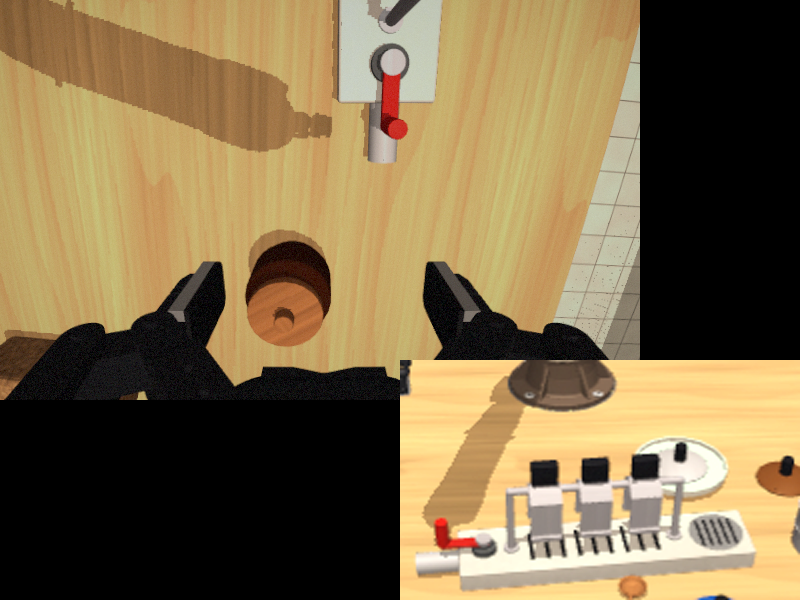

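The damper knob is at (397,128), matching the fully-open prediction of (398,131). The bails, lid and bystanders are in place, so I'm handing in.

```bash
python3 -c "
from cell import manip
print(manip.job_done())"
```

```text
the job is handed in; nothing more can be done
None
```

The job is handed in, with no verdict returned: I shut the damper first, hung all three bails astride the rail, laid the lid knob up and central on the lazy susan, then turned the damper to its open stop and let go. The tin, jar and spoon were not touched.

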